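# Press a lampholder sleeve home with bench locking pliers

### The job

Slide the white porcelain lampholder along the channel of the bench locking pliers until it stands fully home against the back stop, squeeze the red handle down over centre so that the jaw presses the brass sleeve home and the pliers stay locked on it with your hand off the handle for about a second, then pull the yellow release lever up so that they spring open, and let go. Feel your way with a light hand: never press the lampholder against the stop or bear on the handle harder than 25 N, and press the sleeve with the pliers only. Leave the lampholder standing home in the channel and the other things on the table where they are.

Things in the scene. Friction and masses are not known exactly. Their poses are not given: they have to be found in the camera images.
- pliers: Green steel base, 12 mm thick, screwed to the table, carrying locking pliers. Origin on the table under the pliers' pivot, z up; handles run to +y, jaw to -y, the channel opens to -x. An adjusting screw has set a dark yoke between the cheek plates, with handle and lever on it, anywhere from 14 mm below to 14 mm above the nominal heights given: not measured, find it by touch or sight.
- channel (a point): Mouth of the channel, on its floor (12 mm above the table); axes as the pliers. It runs 90 mm along +x to the back stop, 43 mm wide between steel walls 6 mm thick and 10 mm high (22 mm above the table) that begin 8 mm in from the mouth. The jaw, 14 mm wide, hangs 70 mm in from the mouth; open, it reaches 95 mm above the table.
- nest (a point): Where the centre of the lampholder's underside belongs: on the channel floor, lampholder against the back stop (x = 0, y = -55 mm, z = 12 mm in the pliers' frame). Axes as the pliers.
- stop: Steel back stop of the channel, 6 mm thick, 40 mm wide and 28 mm high, hard. Origin at the middle of the lower edge of the face that the lampholder meets; axes as the pliers.
- holder: Loose white porcelain lampholder, an upright cylinder of 40 mm diameter and 34 mm height, 0.13 to 0.24 kg; it stands upright in the channel, 30 to 50 mm out from home. Origin at the centre of its underside.
- sleeve (a joint): Brass sleeve, 27 mm diameter, on top of the lampholder (its top 44 mm above the lampholder's underside at 0): how far it is pressed in, m. 0 proud, 0.008 fully in; 0.0065 or more counts as home. A tight fit, about 6 N; it stays where pressed. The jaw presses it home when the pliers lock.
- handle_axis (a point): Nominal hinge of the red handle (pliers' x = 0, y = 0, z = 58 mm; truly up to 14 mm higher or lower), axes as the pliers, hinge along x. The handle runs to +y, 128 mm long, 22 mm wide, 14 mm thick, red grip from 48 to 128 mm. Level (locked), its upper face is nominally 65 mm above the table; open, the face above y = 85 mm is 127 mm up.
- handle (a joint): Red handle's angle, rad: 0 open (raised 0.62 rad), grows going down, 0.62 locked (level, on its hard stop). Pushed straight down at y = 85 mm it takes 3 to 14 N, most at 0.2 to 0.5; dead centre is at about 0.58. Past that it snaps to 0.62 by itself and stays; short of it, it springs back open. Unlock it by the lever only.
- lever_axis (a point): Nominal hinge of the yellow release lever (pliers' x = -18, y = 20, z = 40 mm; truly up to 14 mm higher or lower), axes as the pliers, hinge along x. The lever runs to +y beside the handle and ends in an upright finger tab.
- tab (a point): Nominal middle of the lever's finger tab when down, fixed to the base (it does not follow the lever; truly up to 14 mm higher or lower), axes as the pliers. The tab is 10 mm thick (x), 24 mm long (y), from 46 to 89 mm above the table, standing on the lever's bar (10 mm round, which reaches it from +x at 36 to 46 mm). Free space beside it 45 mm or more.
- release (a joint): Yellow lever's angle, rad: 0 down, up to 0.6 raised. Lifting takes up play to about 0.1, then pushes the locked handle back over centre by about 0.2 to 0.25 with 4 to 12 N at the tab; the handle then springs open away from it. Let go, the lever drops back to 0.
- bulb_a: Milky glass bulb standing on its brass cap, 58 mm diameter, 92 mm high; leave alone. Origin under its centre.
- bulb_b: The same kind of bulb; leave alone.
- lamp_base: Cast-iron lamp base, 120 mm diameter, 130 mm high, with an empty brass socket on top; leave alone. Origin under its centre.
- bowl: Blue enamel bowl, 150 mm diameter, 60 mm high; leave alone. Origin under its centre.
- grading_ring: Boxwood egg grading ring, 60 mm across, 10 mm high, with a handle reaching 97 mm to its -x; leave alone. Origin under the ring's centre.
- balance: Brass egg balance on a wooden foot 90 x 140 mm, 122 mm high; leave alone. Origin under its centre.
- egg_cup: White egg cup with an egg, 48 mm across, 78 mm high; leave alone. Origin under its centre.
Not all that is in view belongs to the job. What is shaped like the holder but turquoise is not meant.

How it is judged:
By the outcome, as a careful person would: the job done as asked, in the order asked, and still so for the second after the job is handed in, with the robot touching nothing.
It also fails if it takes over 70 s, if anything falls off the work surface, if the arm or the gripper's body presses on something with over 40 N, if the wrist force passes 120 N, or if a joint passes its speed limit or range.

### The arm

A 6-joint arm with a two-finger parallel gripper is mounted at the origin on the work surface. World frame = base frame: x ahead of the robot, y to its left, z up, the work surface at z = 0. Lengths are in m, angles in rad, forces in N, time in s.
With the tool pointing down it reaches from about 0.3 to 0.75 m from the base axis. Payload 8.5 kg.
Tool frame: the origin (TCP) lies at the very end of the fingers, on their centre line; the grasp point (between the pads) lies 19 mm behind it (r.grip_point_offset is the z of the grasp point in the tool frame, in m); z points along the fingers, y is the direction in which the jaws open and shut (so a half turn about z gives the same grasp; the last joint's range is limited). The gripper opens to 85 mm and grips with 20 to 120 N. Pads are 22 mm wide; open, the fingers measure 114 mm over their backs; the gripper's body (76 mm by 85 mm) begins 54 mm behind the grasp point. The pads swing forward as they close: fully open they stand 13 mm farther back than shut.
Start: joints at [1.017, 0.381, 1.297, -0, 1.464, -0.215], TCP at [0.183, 0.519, 0.231] pointing down, gripper open.
Joint ranges: [-3.11, 3.11], [-0.89, 2.33], [0.22, 2.48], [-1.42, 4.56], [0.17, 2.85], [-2.88, 2.88]. Speed limits (rad/s): [2.39, 2.39, 3.14, 3.14, 3.14, 3.14].

### API

Orientations are given as [roll, pitch, yaw] about the fixed x, y, z axes, in that order (R = Rz(yaw) Ry(pitch) Rx(roll)).
In Python, from cell import readout, camera, workorder, spotter, r gives the robot as it stands.
- The arm moves only by the tool apply_moves, never from a script. Its arguments are lists of equal length, an entry for each row: "translation": the shift along the tool's x, y, z each as a share of 0.5 m, from -1 to 1, a list of three; "rot": the turn, a rotation vector about the tool's x, y, z each as a share of 45 degrees, from -1 to 1, a list of three; "claw": the finger opening in mm, from 0 to 85.4. In form: {"translation": [[x, y, z], ...], "rot": [[wx, wy, wz], ...], "claw": [claw, ...]}. A call has exactly 8 rows; each row is the pose to reach, as a shift and turn from the pose commanded when the call began, along the tool's axes at that moment; what a row does not reach only later rows make up. A row lasts 1/8 s, in which the tool goes at most 62.5 mm and 10.7 degrees, less where a joint would pass 70% of its speed; a pose out of reach is approached as far as the arm can. A call with a number of a shift or a turn outside -1 to 1 is refused whole. A call with a gripper value outside its range is refused whole. The fingers move at their own pace and stop on an object; "newtons" is the grip in N (left out, the last holds). Time passes only in rows, so rows that repeat a pose let the fingers close, or fill a call up. It gives the time, the measured TCP pose, the force and the opening at its end, in the units of the state.
- readout.sense(): the state, without advancing time (a new reading comes with each control period).
- camera(name): name is "scene" or "top" or "wrist"; returns a dict with "frame" (400x640x3 uint8, red, green, blue), "mtx" (3x3 intrinsics, pixels), "R" (3x3) and "t" (3): a world point X has camera coordinates R X + t; the wrist camera has in their place "mount" (4x4, takes a point from camera to tool coordinates, whose origin is the TCP and whose axes are the flange's). Camera axes: x right, y down, z forward; pixel columns grow to the right and rows downward; lengths in m; the calibration is good to about 2 mm. A picture is of the moment at which its call begins: read the wrist's pose just before it. There is no depth.
- workorder.sign_off(): hands the job in, once; it reports no verdict.
Trained networks look in a picture, given as the dict that the camera call returned (one of the last four; its "shot" number tells which), for a name from the list of things; names that differ only in an ending like _2 or _b are one class to them, and where a whole thing is asked for, a point or a joint stands for the part that bears it (a point fixed in the world has none). Each returns a list of dicts, best first, with "score" (0 to 1); they miss things now and then, are a little off and sometimes report something else, mostly with a low value. They report only what shows in the picture. A call takes as long as a camera call. They do not tell look-alikes from the thing itself.
- spotter.cut_out(picture, name): "pixels" (400x640 bool, what is visible of it) and "location" ([column, row] in pixels, amid what is visible of it).
The state is a dict: "t": time; "q": joint angles; "dq": joint speeds; "effort": joint torques, N m; "ee_pos": TCP position; "orientation": TCP orientation; "contact_force": force on the tool from outside, world axes, zero at the start; "wrist_torque": the same for the moment, N m; "width": opening from 0.0 (shut) to 1.0 (fully open).
Only numpy, scipy, OpenCV 4.12 (cv2) and the standard library are available. Lean on these libraries where they do the work, as an engineer would, in place of code of your own. Each camera call takes 0.05 s, during which the arm holds its last target. There are 200 camera calls.

## Working session

There is one attempt and no reset: what is moved stays moved. The work goes in short steps, Python scripts to look and compute and a tool call to move; the robot and the scene stay as the last step left them, time stands still between calls to the robot, and variables do not carry over. Pictures are saved under pics/ and viewed, about 8 in all and at most 12, crops included, and the job is handed in when it is done.

Besides the shell and the picture viewer there is one more tool, called after "Request:" as name(argument=value, ...) on one line, values as JSON. apply_moves: Moves the arm, as the interface text tells. Shift numbers are shares of 0.5 m and turn numbers shares of 45 degrees, none past 1 either way. Its arguments: {"type":"object","properties":{"translation":{"type":"array"},"rot":{"type":"array"},"claw":{"type":"array"},"newtons":{"type":"number"}},"required":["translation","rot","claw"]}

```bash
ls; mkdir -p pics; cat > h.py <<'E'
import numpy as np, cv2
from scipy.spatial.transform import Rotation as Ro
from cell import readout, camera, workorder, spotter, r
def st():
    s=readout.sense(); print('t',round(s['t'],2),'p',np.round(s['ee_pos'],4),'o',np.round(s['orientation'],3),'F',np.round(s['contact_force'],1),'w',round(s['width'],3)); return s
def ray(c,uv):
    d=c['R'].T@np.linalg.inv(c['mtx'])@np.array([uv[0],uv[1],1.]); return -c['R'].T@c['t'],d
def atz(c,uv,z):
    o,d=ray(c,uv); return o+d*(z-o[2])/d[2]
def proj(c,X):
    p=np.asarray(c['R'])@np.asarray(X,float)+c['t']; p=c['mtx']@p; return p[:2]/p[2]
E
cat > a.py <<'E'
from h import *
s=st(); print(s)
for n in ['scene','top']:
    c=camera(n); cv2.imwrite(f'pics/{n}.png',c['frame'][:,:,::-1])
    print(n,c['mtx'].tolist(),np.round(c['R'],4).tolist(),np.round(c['t'],4).tolist(), 'cam',-c['R'].T@c['t'])
    for k in ['pliers','holder','stop','sleeve','handle','release','bulb_a','lamp_base','bowl','grading_ring','balance','egg_cup']:
        for d in spotter.cut_out(c,k)[:3]:
            ys,xs=np.where(d['pixels']); print(k,round(d['score'],2),np.round(d['location']),xs.min(),xs.max(),ys.min(),ys.max(),len(xs),np.round(atz(c,d['location'],0.03),3))
E
python3 a.py
```

```text
pics
t 0.0 p [0.1826 0.5185 0.2307] o [-3.14  -0.     2.803] F [-0.5 -0.  -0.8] w 1.0
{'t': 0.0, 'q': array([ 1.01669677e+00,  3.81207972e-01,  1.29827893e+00, -1.80759637e-05,
        1.46359534e+00, -2.15303462e-01]), 'dq': array([-0.00140576,  0.00118895,  0.00187614,  0.00078279,  0.00088615,
       -0.00042005]), 'effort': array([ 2.40540998e-03, -4.48475039e+01, -2.31277996e+01, -9.37961909e-05,
        4.82594929e-03,  1.84487953e-05]), 'ee_pos': array([0.18264083, 0.51847207, 0.23069922]), 'orientation': array([-3.14013362e+00, -3.00687233e-04,  2.80279829e+00]), 'contact_force': array([-0.4528255 , -0.047194  , -0.79291581]), 'wrist_torque': array([-0.0010539 ,  0.05563463, -0.01439322]), 'width': 1.0001629855250815}
scene [[417.68232310641196, 0.0, 315.98176854270235], [0.0, 417.68232310641196, 199.93714633809066], [0.0, 0.0, 1.0]] [[0.1784, 0.9839, 0.012], [0.6816, -0.1148, -0.7227], [-0.7097, 0.137, -0.6911]] [-0.1169, -0.3254, 1.5507] cam [ 1.34309311 -0.13488229  0.83794878]
pliers 0.69 [341. 232.] 299 399 207 245 2528 [0.641 0.068 0.03 ]
holder 0.67 [320. 187.] 316 327
[... 1823 characters left out ...]
4 230 234 24 [ 0.469 -0.053  0.03 ]
sleeve 0.16 [224. 247.] 214 231 240 256 260 [0.416 0.334 0.03 ]
handle 0.64 [286. 180.] 272 302 174 187 208 [0.647 0.133 0.03 ]
release 0.53 [311. 193.] 259 336 174 213 1358 [0.6   0.046 0.03 ]
bulb_a 0.73 [223. 248.] 213 230 240 258 271 [0.41  0.337 0.03 ]
bulb_a 0.55 [411. 261.] 401 417 252 268 221 [ 0.373 -0.289  0.03 ]
lamp_base 0.58 [425. 186.] 406 440 169 202 955 [ 0.627 -0.341  0.03 ]
bowl 0.97 [229. 170.] 206 249 153 194 1440 [0.679 0.331 0.03 ]
grading_ring 0.46 [448. 254.] 434 459 235 268 243 [ 0.4   -0.411  0.03 ]
egg_cup 0.59 [354. 147.] 348 360 138 152 148 [ 0.766 -0.101  0.03 ]
egg_cup 0.34 [308. 192.] 259 336 174 212 1293 [0.604 0.056 0.03 ]
```

```bash
python3 - <<'E'
import cv2,numpy as np
a=cv2.imread('pics/scene.png')[165:265,260:420]; b=cv2.imread('pics/top.png')[150:255,240:380]
a=cv2.resize(a,None,fx=5,fy=5,interpolation=2)[:, :800]; b=cv2.resize(b,None,fx=5.0,fy=5.0,interpolation=2)
cv2.imwrite('pics/v1.png',a); cv2.imwrite('pics/v2.png',b)
E
```

```text
(no output)
```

View pics/v1.png

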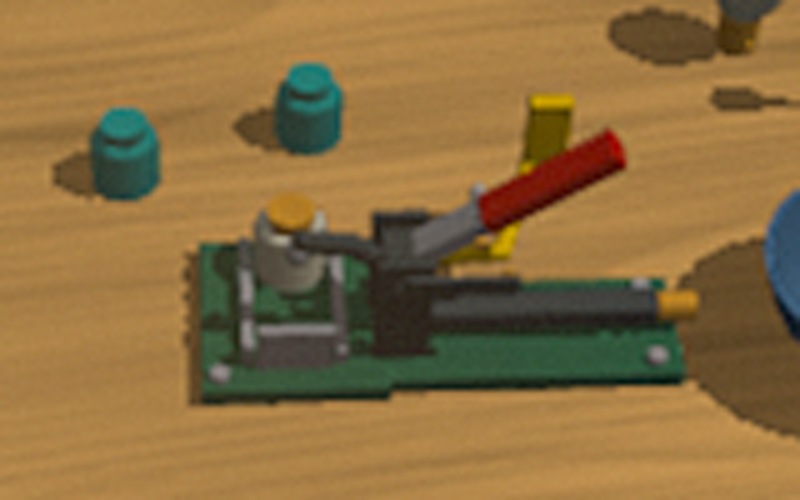

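View pics/v2.png

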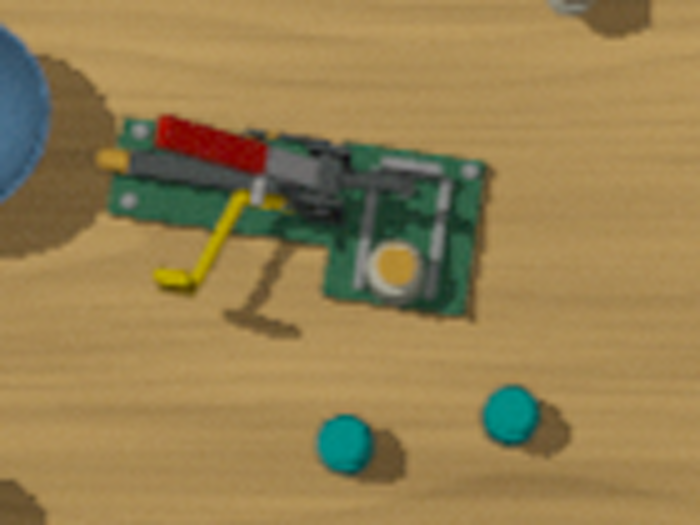

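The scene crop shows the holder in the channel near the left wall's mouth, with the red handle raised and the yellow tab behind it. In the top crop the wall ends are at about (361,289) and (431,297), the stop at (380–442,165) and the holder at (395,268). The two turquoise look-alikes are outside the pliers. The pliers' yaw is roughly -0.12.

```bash
cat >> h.py <<'E'
def Rp(tilt,yaw,flip=0):  # tool: columns x,y,z in pliers frame then yawed
    pass
def move(pos,R,s=None):
    s=s or readout.sense(); R0=Ro.from_euler('xyz',s['orientation'])
    dp=R0.inv().apply(np.asarray(pos)-s['ee_pos']); rv=(R0.inv()*R).as_rotvec()
    print('TR',np.round(dp/0.5,4).tolist(),'ROT',np.round(rv/np.radians(45),4).tolist(),'mm',np.round(np.linalg.norm(dp)*1e3,1),'deg',np.round(np.degrees(np.linalg.norm(rv)),1))
E
python3 - <<'E'
from h import *
c=camera('top')
f=lambda u,v:(240+u/5,150+v/5)
for n,uv,z in [('wL',(361,289),.022),('wR',(431,297),.022),('hold',(397,265),.056),('stop',(411,167),.04),('e1',(122,118),.012),('e2',(487,162),.012),('e3',(470,316),.012),('tabtop',(172,280),.089)]:
    print(n,np.round(atz(c,f(*uv),z),4))
w=camera('wrist'); print(np.round(w['mount'],4).tolist(),w['mtx'].tolist()); print(r.grip_point_offset)
st()
E
```

```text
wL [0.5508 0.0419 0.022 ]
wR [ 0.5457 -0.0058  0.022 ]
hold [0.5617 0.0174 0.056 ]
stop [0.6321 0.0086 0.04  ]
e1 [0.6711 0.2099 0.012 ]
e2 [ 0.6423 -0.044   0.012 ]
e3 [ 0.5344 -0.0327  0.012 ]
tabtop [0.5446 0.1636 0.089 ]
[[0.0007, -0.9504, -0.311, 0.0793], [1.0, 0.0007, 0.0001, 0.0001], [0.0002, -0.311, 0.9504, -0.1423], [0.0, 0.0, 0.0, 1.0]] [[325.4673260871814, 0.0, 320.2698186874849], [0.0, 325.4673260871814, 201.9839846437897], [0.0, 0.0, 1.0]]
-0.0187
t 1.4 p [0.1828 0.5187 0.2313] o [3.142 0.    2.803] F [-0.9 -0.1  1.6] w 1.001
```

```bash
cat >> h.py <<'E'
YAW=-0.11; O=np.array([0.616,0.0659,0.])
def W(p): return O+Ro.from_euler('z',YAW).apply(p)
def P(w): return Ro.from_euler('z',-YAW).apply(np.asarray(w)-O)
def Rt(tilt=0,turn=np.pi): # turn: tool x dir yaw in pliers frame; tilt: fingers lean toward +x (pliers), rad
    return Ro.from_euler('z',YAW)*Ro.from_euler('y',-tilt)*Ro.from_euler('xyz',[np.pi,0,turn])
E
python3 - <<'E'
from h import *
print(Rt(.4).apply([0,0,1]),Rt(.4).apply([1,0,0]))
s=readout.sense();move([0.535,0.045,0.205],Rt(0))
E
```

```text
[ 0.38706474 -0.04274968 -0.92106099] [-0.91549419  0.10111251 -0.38941834]
TR [-0.9793, -0.6595, 0.0527] ROT [0.0, 0.0, -0.2913] mm 590.9 deg 13.1
```

Request:
apply_moves(translation=[[-0.98,-0.66,0],[-0.98,-0.66,0],[-0.98,-0.66,0],[-0.98,-0.66,0],[-0.98,-0.66,0],[-0.98,-0.66,0],[-0.98,-0.66,0],[-0.98,-0.66,0.02]], rot=[[0,0,-0.29],[0,0,-0.29],[0,0,-0.29],[0,0,-0.29],[0,0,-0.29],[0,0,-0.29],[0,0,-0.29],[0,0,-0.29]], claw=[0,0,0,0,0,0,0,0])

```text
t: 2.4
ee_pos: [0.479, 0.12, 0.2278]
orientation: [3.141, 0.001, 3.03]
contact_force: [1.5, 1.0, -0.2]
width: 0.003
```

```bash
python3 - <<'E'
from h import *
st();move([0.535,0.045,0.205],Rt(0))
E
```

```text
t 2.4 p [0.479  0.12   0.2278] o [3.141e+00 1.000e-03 3.030e+00] F [ 1.5  1.  -0.2] w 0.003
TR [-0.1279, -0.1367, 0.0457] ROT [0.0004, 0.0015, -0.0016] mm 96.3 deg 0.1
```

Request:
apply_moves(translation=[[-0.128,-0.137,0.046],[-0.128,-0.137,0.046],[-0.128,-0.137,0.046],[-0.128,-0.137,0.046],[-0.128,-0.137,0.046],[-0.128,-0.137,0.046],[-0.128,-0.137,0.046],[-0.128,-0.137,0.046]], rot=[[0,0,0],[0,0,0],[0,0,0],[0,0,0],[0,0,0],[0,0,0],[0,0,0],[0,0,0]], claw=[0,0,0,0,0,0,0,0])

```text
t: 3.4
ee_pos: [0.5338, 0.0469, 0.2045]
orientation: [-3.142, 0.0, 3.031]
contact_force: [0.1, -0.4, -0.0]
width: -0.001
```

```bash
cat >> h.py <<'E'
def wcam():
    s=readout.sense(); c=camera('wrist'); T=np.eye(4); T[:3,:3]=Ro.from_euler('xyz',s['orientation']).as_matrix(); T[:3,3]=s['ee_pos']
    M=np.linalg.inv(T@np.array(c['mount'])); c['R']=M[:3,:3]; c['t']=M[:3,3]; return c
E
python3 - <<'E'
from h import *
import pickle
st(); c=wcam(); pickle.dump(c,open('w1.pkl','wb')); f=c['frame'][:,:,::-1].copy()
pts=dict(wl=[-62,-30.5,22],wr=[-62,-79.5,22],st0=[20,-75,40],st1=[20,-35,40],tab=[-82,89,89],nest=[0,-55,12])
for n,p in pts.items():
    u=proj(c,W(np.array(p)/1e3)); print(n,np.round(u)); cv2.circle(f,(int(u[0]),int(u[1])),2,(255,0,255),1)
cv2.imwrite('pics/w1.png',cv2.resize(f,(800,500)))
E
```

```text
t 3.4 p [0.5338 0.0469 0.2045] o [-3.142  0.     3.031] F [ 0.1 -0.4 -0. ] w -0.001
wl [318. 193.]
wr [271. 193.]
st0 [276. 272.]
st1 [314. 272.]
tab [462. 193.]
nest [296. 244.]
```

View pics/w1.png

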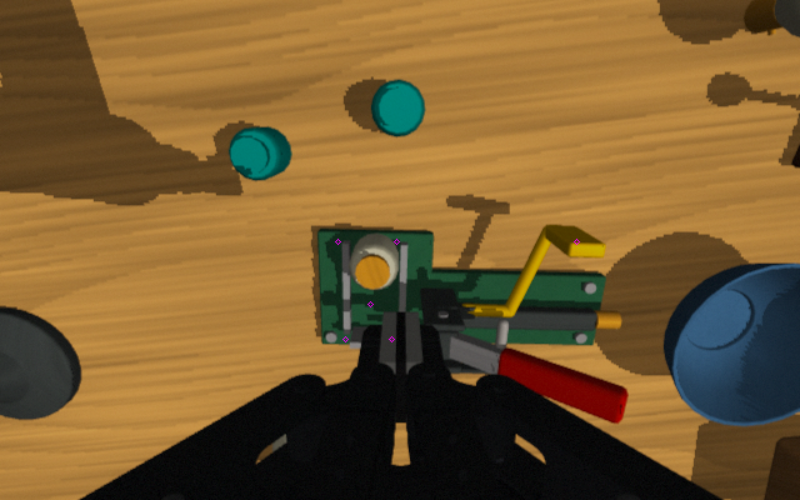

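```bash
python3 - <<'E'
import pickle,cv2
c=pickle.load(open('w1.pkl','rb')); f=c['frame'][170:290,245:505,::-1]
cv2.imwrite('pics/v3.png',cv2.resize(f,None,fx=3,fy=3,interpolation=2))
E
```

```text
(no output)
```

View pics/v3.png

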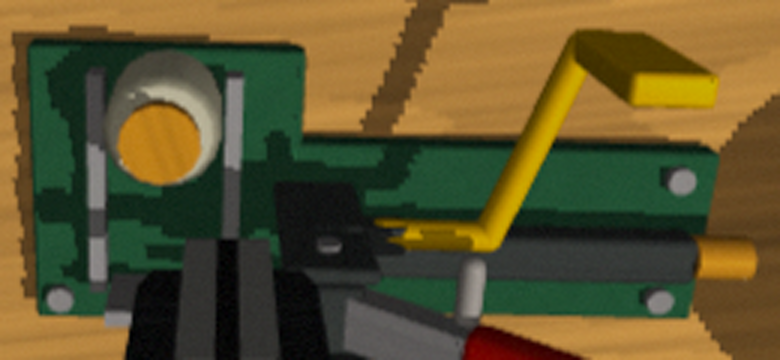

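```bash
python3 - <<'E'
from h import *
import pickle
from scipy.optimize import least_squares
c=pickle.load(open('w1.pkl','rb')); g=lambda u,v:np.array([245+u/3,170+v/3])
ws=[([-62,-79.5,22],g(95,70)),([-62,-30.5,22],g(234,74)),([-20,-79.5,22],None),([20,-79.5,22],g(98,282))]
obs=[(np.array(p)/1e3,u) for p,u in ws if u is not None]
def W2(v,p): return np.array([v[0],v[1],0])+Ro.from_euler('z',v[2]).apply(p)
res=least_squares(lambda v:np.concatenate([proj(c,W2(v,p))-u for p,u in obs]),[.616,.066,-.11])
print(res.x,np.round(res.fun,1))
for z in(.022,): print([np.round(atz(c,u,z),4) for p,u in obs])
print('sleeve',atz(c,g(160,143),.056))
t=camera('top')
def tri(L):
    A=np.zeros((3,3));b=np.zeros(3)
    for o,d in L:
        d=d/np.linalg.norm(d);Q=np.eye(3)-np.outer(d,d);A+=Q;b+=Q@o
    return np.linalg.solve(A,b)
X=tri([ray(c,g(674,91)),ray(t,(240+172/5,150+279/5))]);print('tab',X)
print('tab at 89',atz(c,g(674,91),.089),'at75',atz(c,g(674,91),.075))
sc=camera('scene');print('tri scene',tri([ray(c,g(674,91)),ray(sc,(260+551/5,165+102/5))]))
E
```

```text
[ 0.61850275  0.06995168 -0.13378944] [-0.3  0.2  0.4 -0.  -0.  -0.2]
[array([ 5.462e-01, -2.000e-04,  2.200e-02]), array([0.553 , 0.0476, 0.022 ]), array([ 0.628 , -0.0115,  0.022 ])]
sleeve [0.56293453 0.02258713 0.056     ]
tab [0.54242117 0.16096108 0.11030203]
tab at 89 [0.5510345  0.17003712 0.089     ] at75 [0.55625147 0.17624598 0.075     ]
tri scene [0.54864984 0.16645009 0.09513753]
```

```bash
sed -i 's/^YAW=.*/YAW=-0.13; O=np.array([0.6178,0.0692,0.])/' h.py; python3 - <<'E'
from h import *
s=st(); print(P(s['ee_pos']),'sleeve',P([.5629,.0226,.056]),'top',P([.5617,.0174,.056]))
move(W([-.105,-.055,.12]),Rt(.4)); move(W([-.095,-.055,.028]),Rt(.4))
E
```

```text
t 3.55 p [0.5339 0.0468 0.2044] o [ 3.142 -0.     3.031] F [0.2 0.3 0.2] w 0.002
[-0.08030207 -0.03311542  0.20439821] sleeve [-0.0483958 -0.0533237  0.056    ] top [-0.04891157 -0.05863538  0.056     ]
TR [0.0502, -0.0428, 0.1688] ROT [0.0049, -0.5093, 0.0239] mm 90.6 deg 22.9
TR [0.0302, -0.0432, 0.3528] ROT [0.0049, -0.5093, 0.0239] mm 178.4 deg 22.9
```

Request:
apply_moves(translation=[[0.05,-0.043,0.1],[0.05,-0.043,0.169],[0.05,-0.043,0.169],[0.04,-0.043,0.25],[0.03,-0.043,0.35],[0.03,-0.043,0.35],[0.03,-0.043,0.35],[0.03,-0.043,0.35]], rot=[[0.003,-0.25,0.015],[0.005,-0.51,0.024],[0.005,-0.51,0.024],[0.005,-0.51,0.024],[0.005,-0.51,0.024],[0.005,-0.51,0.024],[0.005,-0.51,0.024],[0.005,-0.51,0.024]], claw=[0,0,0,0,0,0,0,0])

```text
t: 4.55
ee_pos: [0.5174, 0.027, 0.0315]
orientation: [-3.141, 0.404, 3.012]
contact_force: [0.2, -0.4, -0.0]
width: -0.0
```

```bash
python3 - <<'E'
from h import *
import pickle
s=st(); print(P(s['ee_pos'])); c=wcam(); pickle.dump(c,open('w2.pkl','wb'))
print(proj(c,s['ee_pos'])); f=c['frame'][:,:,::-1].copy()
for p in [[-62,-30.5,22],[-62,-79.5,22],[20,-30.5,22],[20,-79.5,22],[-48.4,-55,56],[-82,89,89]]:
    u=proj(c,W(np.array(p)/1e3)); print(p,np.round(u)); cv2.circle(f,(int(u[0]),int(u[1])),2,(255,0,255),1)
cv2.imwrite('pics/w2.png',cv2.resize(f,(800,500)))
move(W([-.080,-.055,.028]),Rt(.4))
E
```

```text
t 4.55 p [0.5174 0.027  0.0315] o [-3.141  0.404  3.012] F [ 0.2 -0.4 -0. ] w -0.0
[-0.09408879 -0.05490326  0.0314529 ]
[320.08809161 265.6729685 ]
[-62, -30.5, 22] [362. 287.]
[-62, -79.5, 22] [278. 287.]
[20, -30.5, 22] [353. 351.]
[20, -79.5, 22] [287. 351.]
[-48.4, -55, 56] [320. 357.]
[-82, 89, 89] [696. 407.]
TR [-0.0235, -0.0002, 0.0172] ROT [-0.0003, 0.005, 0.0002] mm 14.5 deg 0.2
```

View pics/w2.png

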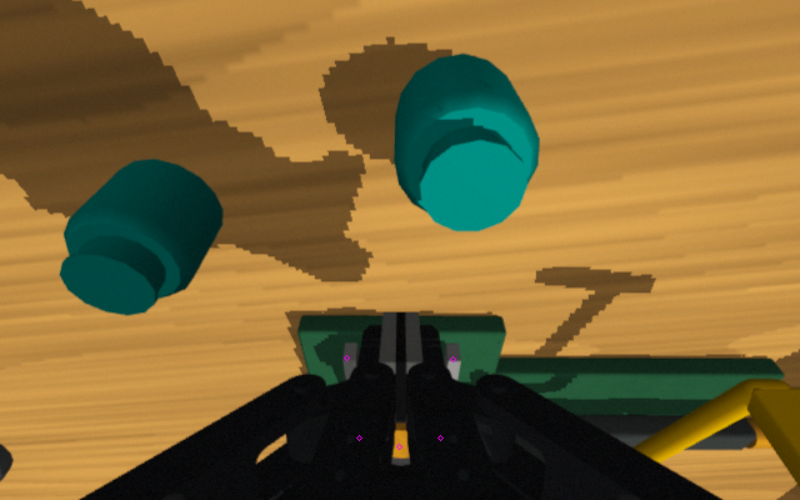

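Request:
apply_moves(translation=[[-0.011,0,0.014],[-0.022,0,0.018],[-0.032,0,0.022],[-0.042,0,0.026],[-0.052,0,0.03],[-0.062,0,0.034],[-0.071,0,0.038],[-0.078,0,0.0415]], rot=[[0,0,0],[0,0,0],[0,0,0],[0,0,0],[0,0,0],[0,0,0],[0,0,0],[0,0,0]], claw=[0,0,0,0,0,0,0,0])

```text
t: 5.6
ee_pos: [0.5605, 0.0213, 0.0255]
orientation: [-3.141, 0.401, 3.011]
contact_force: [-2.7, 0.3, 1.1]
width: -0.001
```

```bash
cat > p.py <<'E'
from h import *
s=st(); print('P',np.round(P(s['ee_pos'])*1e3,1),'Fp',np.round(Ro.from_euler('z',-YAW).apply(s['contact_force']),1))
E
python3 p.py
```

```text
t 5.6 p [0.5605 0.0213 0.0255] o [-3.141  0.401  3.011] F [-2.7  0.3  1.1] w -0.001
P [-50.6 -54.9  25.5] Fp [-2.7 -0.1  1.1]
```

Request:
apply_moves(translation=[[-0.004,0,0.0016],[-0.008,0,0.0032],[-0.012,0,0.005],[-0.016,0,0.0066],[-0.019,0,0.008],[-0.021,0,0.009],[-0.022,0,0.0093],[-0.022,0,0.0093]], rot=[[0,0,0],[0,0,0],[0,0,0],[0,0,0],[0,0,0],[0,0,0],[0,0,0],[0,0,0]], claw=[0,0,0,0,0,0,0,0])

```text
t: 6.6
ee_pos: [0.5721, 0.0198, 0.0255]
orientation: [-3.141, 0.401, 3.011]
contact_force: [-0.5, 1.1, 0.2]
width: -0.001
```

Request:
apply_moves(translation=[[-0.001,0,0.0004],[-0.002,0,0.0008],[-0.003,0,0.0012],[-0.004,0,0.0017],[-0.005,0,0.0021],[-0.006,0,0.0025],[-0.007,0,0.003],[-0.007,0,0.003]], rot=[[0,0,0],[0,0,0],[0,0,0],[0,0,0],[0,0,0],[0,0,0],[0,0,0],[0,0,0]], claw=[0,0,0,0,0,0,0,0])

```text
t: 7.6
ee_pos: [0.5759, 0.0193, 0.0255]
orientation: [-3.141, 0.401, 3.011]
contact_force: [-0.2, 0.1, 0.6]
width: 0.0
```

```bash
python3 p.py
```

```text
t 7.6 p [0.5759 0.0193 0.0255] o [-3.141  0.401  3.011] F [-0.2  0.1  0.6] w 0.0
P [-35.  -54.9  25.5] Fp [-0.2  0.1  0.6]
```

Request:
apply_moves(translation=[[-0.0005,0,0.0002],[-0.001,0,0.0004],[-0.0015,0,0.0006],[-0.002,0,0.0008],[-0.0025,0,0.001],[-0.003,0,0.0012],[-0.0035,0,0.0014],[-0.004,0,0.0017]], rot=[[0,0,0],[0,0,0],[0,0,0],[0,0,0],[0,0,0],[0,0,0],[0,0,0],[0,0,0]], claw=[0,0,0,0,0,0,0,0])

```text
t: 8.6
ee_pos: [0.578, 0.019, 0.0255]
orientation: [-3.141, 0.401, 3.012]
contact_force: [-2.1, 0.5, 1.7]
width: -0.0
```

Friction only so far. I'll go 1.2 mm per call from here.

Request:
apply_moves(translation=[[-0.0003,0,0.0001],[-0.0006,0,0.0002],[-0.0009,0,0.0004],[-0.0012,0,0.0005],[-0.0015,0,0.0006],[-0.0018,0,0.0008],[-0.0021,0,0.0009],[-0.0024,0,0.001]], rot=[[0,0,0],[0,0,0],[0,0,0],[0,0,0],[0,0,0],[0,0,0],[0,0,0],[0,0,0]], claw=[0,0,0,0,0,0,0,0])

```text
t: 9.6
ee_pos: [0.5793, 0.0188, 0.0255]
orientation: [-3.141, 0.401, 3.011]
contact_force: [-1.2, -0.2, 0.8]
width: -0.006
```

```bash
python3 p.py
```

```text
t 9.6 p [0.5793 0.0188 0.0255] o [-3.141  0.401  3.011] F [-1.2 -0.2  0.8] w -0.006
P [-31.6 -54.9  25.5] Fp [-1.1 -0.4  0.8]
```

Request:
apply_moves(translation=[[-0.0003,0,0.0001],[-0.0006,0,0.0002],[-0.0009,0,0.0004],[-0.0012,0,0.0005],[-0.0015,0,0.0006],[-0.0018,0,0.0008],[-0.0021,0,0.0009],[-0.0024,0,0.001]], rot=[[0,0,0],[0,0,0],[0,0,0],[0,0,0],[0,0,0],[0,0,0],[0,0,0],[0,0,0]], claw=[0,0,0,0,0,0,0,0])

```text
t: 10.6
ee_pos: [0.5806, 0.0187, 0.0255]
orientation: [-3.141, 0.401, 3.011]
contact_force: [-1.8, -0.3, 1.5]
width: 0.001
```

Request:
apply_moves(translation=[[-0.0003,0,0.0001],[-0.0006,0,0.0002],[-0.0009,0,0.0004],[-0.0012,0,0.0005],[-0.0015,0,0.0006],[-0.0018,0,0.0008],[-0.0021,0,0.0009],[-0.0024,0,0.001]], rot=[[0,0,0],[0,0,0],[0,0,0],[0,0,0],[0,0,0],[0,0,0],[0,0,0],[0,0,0]], claw=[0,0,0,0,0,0,0,0])

```text
t: 11.6
ee_pos: [0.5819, 0.0185, 0.0255]
orientation: [-3.141, 0.401, 3.011]
contact_force: [-1.6, 0.2, -0.5]
width: 0.005
```

Request:
apply_moves(translation=[[-0.0003,0,0.0001],[-0.0006,0,0.0002],[-0.0009,0,0.0004],[-0.0012,0,0.0005],[-0.0015,0,0.0006],[-0.0018,0,0.0008],[-0.0021,0,0.0009],[-0.0024,0,0.001]], rot=[[0,0,0],[0,0,0],[0,0,0],[0,0,0],[0,0,0],[0,0,0],[0,0,0],[0,0,0]], claw=[0,0,0,0,0,0,0,0])

```text
t: 12.6
ee_pos: [0.5832, 0.0183, 0.0255]
orientation: [-3.141, 0.401, 3.011]
contact_force: [-1.6, -0.2, 0.4]
width: 0.0
```

Request:
apply_moves(translation=[[-0.0003,0,0.0001],[-0.0006,0,0.0002],[-0.0009,0,0.0004],[-0.0012,0,0.0005],[-0.0015,0,0.0006],[-0.0018,0,0.0008],[-0.0021,0,0.0009],[-0.0024,0,0.001]], rot=[[0,0,0],[0,0,0],[0,0,0],[0,0,0],[0,0,0],[0,0,0],[0,0,0],[0,0,0]], claw=[0,0,0,0,0,0,0,0])

```text
t: 13.6
ee_pos: [0.5842, 0.0182, 0.0254]
orientation: [-3.141, 0.4, 3.012]
contact_force: [-4.0, 0.5, 2.4]
width: -0.001
```

Request:
apply_moves(translation=[[-0.0001,0,0],[-0.0002,0,0.0001],[-0.0003,0,0.0001],[-0.0004,0,0.0002],[-0.0006,0,0.0002],[-0.0008,0,0.0003],[-0.001,0,0.0004],[-0.001,0,0.0004]], rot=[[0,0,0],[0,0,0],[0,0,0],[0,0,0],[0,0,0],[0,0,0],[0,0,0],[0,0,0]], claw=[0,0,0,0,0,0,0,0])

```text
t: 14.6
ee_pos: [0.5843, 0.0182, 0.0254]
orientation: [-3.142, 0.399, 3.012]
contact_force: [-6.9, 1.0, 4.0]
width: 0.004
```

```bash
python3 p.py
```

```text
t 14.6 p [0.5843 0.0182 0.0254] o [-3.142  0.399  3.012] F [-6.9  1.   4. ] w 0.004
P [-26.6 -54.9  25.4] Fp [-7.  0.  4.]
```

```bash
python3 - <<'E'
from h import *
move(W([-.06,-.055,.03]),Rt(.4)); move(W([-.08,-.045,.21]),Rt(.2)); s=st(); move(W([-.07,-.02,.215]),Rt(0))
E
```

```text
TR [0.058, -0.0002, -0.0345] ROT [-0.0001, -0.0011, -0.0] mm 33.7 deg 0.0
TR [-0.0451, 0.0198, -0.3817] ROT [-0.0001, 0.2536, -0.0] mm 192.4 deg 11.4
t 14.6 p [0.5843 0.0182 0.0254] o [-3.142  0.399  3.012] F [-6.9  1.   4. ] w 0.004
TR [-0.0674, 0.0698, -0.3832] ROT [-0.0001, 0.5082, -0.0001] mm 197.6 deg 22.9
```

Request:
apply_moves(translation=[[0.02,0,-0.01],[0.058,0,-0.034],[0.03,0.01,-0.15],[-0.01,0.02,-0.27],[-0.045,0.02,-0.38],[-0.067,0.07,-0.383],[-0.067,0.07,-0.383],[-0.067,0.07,-0.383]], rot=[[0,0,0],[0,0,0],[0,0.08,0],[0,0.17,0],[0,0.254,0],[0,0.4,0],[0,0.508,0],[0,0.508,0]], claw=[0,0,0,0,0,0,0,0])

```text
t: 15.6
ee_pos: [0.5468, 0.0584, 0.2144]
orientation: [-3.142, 0.003, 3.012]
contact_force: [0.4, -0.0, 0.2]
width: 0.0
```

```bash
python3 - <<'E'
from h import *
s=st(); print(P(s['ee_pos'])); move(W([-.02,.05,.215]),Rt(0,np.pi/2));move(W([.0,.080,.215]),Rt(0,np.pi/2))
c=wcam(); import pickle; pickle.dump(c,open('w3.pkl','wb')); f=c['frame'][:,:,::-1].copy()
for p in [[-62,-30.5,22],[-62,-79.5,22],[20,-30.5,22],[20,-79.5,22],[0,-55,56],[-82,89,89],[0,0,58]]:
    u=proj(c,W(np.array(p)/1e3)); print(p,np.round(u)); cv2.circle(f,(int(u[0]),int(u[1])),1,(255,0,255),1)
cv2.imwrite('pics/w3.png',cv2.resize(f[100:350,200:520],(800,625))[:600])
E
```

```text
t 15.6 p [0.5468 0.0584 0.2144] o [-3.142e+00  3.000e-03  3.012e+00] F [ 0.4 -0.   0.2] w 0.0
[-0.06904673 -0.01990388  0.21443082]
TR [-0.0981, 0.1398, -0.0009] ROT [0.0026, 0.0027, 1.9999] mm 85.4 deg 90.0
TR [-0.1381, 0.1998, -0.0008] ROT [0.0026, 0.0027, 1.9999] mm 121.4 deg 90.0
[-62, -30.5, 22] [310. 181.]
[-62, -79.5, 22] [264. 181.]
[20, -30.5, 22] [311. 251.]
[20, -79.5, 22] [268. 251.]
[0, -55, 56] [286. 248.]
[-82, 89, 89] [449. 178.]
[0, 0, 58] [340. 249.]
```

View pics/w3.png

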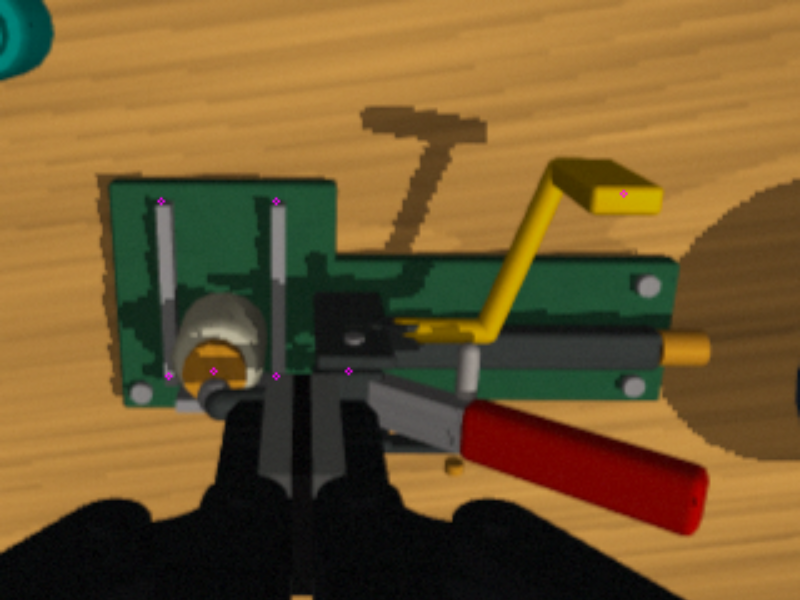

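```bash
sed -i 's/^YAW=.*/YAW=-0.13; O=np.array([0.6203,0.0689,0.])/' h.py; python3 - <<'E'
from h import *
s=st(); move(W([.0,.080,.215]),Rt(0,np.pi/2))
E
```

```text
t 15.65 p [0.5462 0.0584 0.2144] o [-3.142e+00  3.000e-03  3.011e+00] F [-0.2  0.7  0.4] w -0.002
TR [-0.1443, 0.2, -0.0009] ROT [0.0027, 0.0028, 1.9998] mm 123.3 deg 90.0
```

Request:
apply_moves(translation=[[-0.03,0.05,0],[-0.07,0.1,0],[-0.11,0.15,0],[-0.144,0.2,0],[-0.144,0.2,0],[-0.144,0.2,0],[-0.144,0.2,0],[-0.144,0.2,0]], rot=[[0,0,0.2],[0,0,0.4],[0,0,0.6],[0,0,0.8],[0,0,1],[0,0,1],[0,0,1],[0,0,1]], claw=[0,0,0,0,0,0,0,0])

```text
t: 16.65
ee_pos: [0.6303, 0.148, 0.2153]
orientation: [3.14, 0.002, 2.227]
contact_force: [0.6, 0.3, 0.9]
width: -0.0
```

```bash
python3 - <<'E'
from h import *
s=st(); move(W([.0,.080,.158]),Rt(0,np.pi/2))
E
```

```text
t 16.65 p [0.6303 0.148  0.2153] o [3.140e+00 2.000e-03 2.227e+00] F [0.6 0.3 0.9] w -0.0
TR [0.0001, 0.0007, 0.1145] ROT [0.0026, 0.0011, 1.0014] mm 57.3 deg 45.1
```

Request:
apply_moves(translation=[[0,0,0],[0,0,0],[0,0,0],[0,0,0.02],[0,0,0.06],[0,0,0.1],[0,0,0.114],[0,0,0.114]], rot=[[0,0,0.23],[0,0,0.46],[0,0,0.69],[0,0,0.92],[0,0,1],[0,0,1],[0,0,1],[0,0,1]], claw=[0,0,0,0,0,0,0,0])

```text
t: 17.65
ee_pos: [0.6305, 0.1481, 0.1581]
orientation: [3.14, 0.0, 1.441]
contact_force: [-0.5, -0.3, 0.3]
width: -0.0
```

```bash
python3 - <<'E'
from h import *
s=st(); print(P(s['ee_pos'])); c=camera('scene'); cv2.imwrite('pics/s4.png',cv2.resize(c['frame'][125:250,240:440,::-1],(800,500),interpolation=2))
E
```

```text
t 17.65 p [0.6305 0.1481 0.1581] o [3.14  0.    1.441] F [-0.5 -0.3  0.3] w -0.0
[-1.10952802e-04  7.98959261e-02  1.58143042e-01]
```

View pics/s4.png

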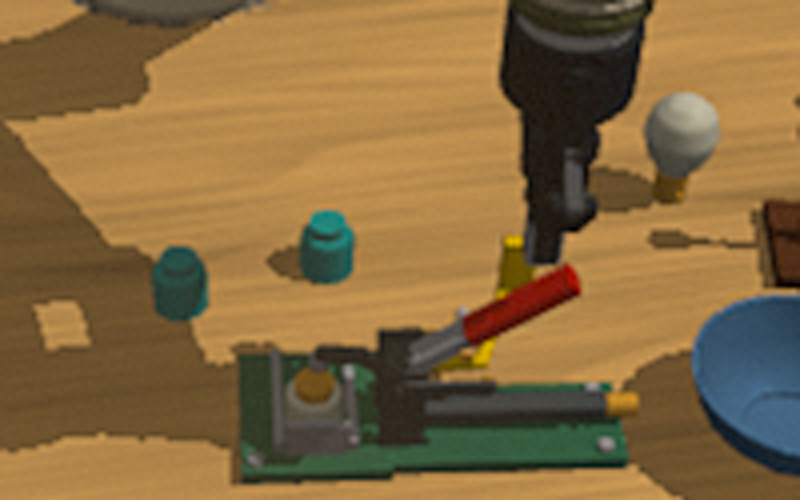

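The holder stands at the stop (about 315,395) and the fingertips are just above the handle grip (545,262). Next I'll descend by feel.

Request:
apply_moves(translation=[[0,0,0.004],[0,0,0.008],[0,0,0.012],[0,0,0.016],[0,0,0.02],[0,0,0.024],[0,0,0.024],[0,0,0.024]], rot=[[0,0,0],[0,0,0],[0,0,0],[0,0,0],[0,0,0],[0,0,0],[0,0,0],[0,0,0]], claw=[0,0,0,0,0,0,0,0])

```text
t: 18.7
ee_pos: [0.6306, 0.1483, 0.1461]
orientation: [3.14, 0.0, 1.441]
contact_force: [0.4, -0.2, -0.7]
width: -0.004
```

Request:
apply_moves(translation=[[0,0,0.002],[0,0,0.004],[0,0,0.006],[0,0,0.008],[0,0,0.01],[0,0,0.01],[0,0,0.01],[0,0,0.01]], rot=[[0,0,0],[0,0,0],[0,0,0],[0,0,0],[0,0,0],[0,0,0],[0,0,0],[0,0,0]], claw=[0,0,0,0,0,0,0,0])

```text
t: 19.7
ee_pos: [0.6306, 0.1483, 0.1411]
orientation: [3.14, 0.0, 1.441]
contact_force: [0.6, -0.3, 0.4]
width: -0.0
```

Request:
apply_moves(translation=[[0,0,0.002],[0,0,0.004],[0,0,0.006],[0,0,0.008],[0,0,0.01],[0,0,0.01],[0,0,0.01],[0,0,0.01]], rot=[[0,0,0],[0,0,0],[0,0,0],[0,0,0],[0,0,0],[0,0,0],[0,0,0],[0,0,0]], claw=[0,0,0,0,0,0,0,0])

```text
t: 20.7
ee_pos: [0.6306, 0.1482, 0.1361]
orientation: [3.14, 0.0, 1.441]
contact_force: [-0.6, -0.3, 1.2]
width: 0.004
```

Request:
apply_moves(translation=[[0,0,0.001],[0,0,0.002],[0,0,0.003],[0,0,0.004],[0,0,0.005],[0,0,0.006],[0,0,0.006],[0,0,0.006]], rot=[[0,0,0],[0,0,0],[0,0,0],[0,0,0],[0,0,0],[0,0,0],[0,0,0],[0,0,0]], claw=[0,0,0,0,0,0,0,0])

```text
t: 21.7
ee_pos: [0.6306, 0.1483, 0.133]
orientation: [3.14, 0.0, 1.441]
contact_force: [0.2, 0.0, 1.9]
width: 0.001
```

Request:
apply_moves(translation=[[0,0,0.001],[0,0,0.002],[0,0,0.003],[0,0,0.004],[0,0,0.005],[0,0,0.006],[0,0,0.006],[0,0,0.006]], rot=[[0,0,0],[0,0,0],[0,0,0],[0,0,0],[0,0,0],[0,0,0],[0,0,0],[0,0,0]], claw=[0,0,0,0,0,0,0,0])

```text
t: 22.7
ee_pos: [0.6306, 0.1482, 0.13]
orientation: [3.14, 0.0, 1.441]
contact_force: [0.1, -0.3, 2.6]
width: 0.0
```

Request:
apply_moves(translation=[[0,0,0.001],[0,0,0.002],[0,0,0.003],[0,0,0.004],[0,0,0.005],[0,0,0.006],[0,0,0.006],[0,0,0.006]], rot=[[0,0,0],[0,0,0],[0,0,0],[0,0,0],[0,0,0],[0,0,0],[0,0,0],[0,0,0]], claw=[0,0,0,0,0,0,0,0])

```text
t: 23.7
ee_pos: [0.6306, 0.1483, 0.127]
orientation: [3.14, 0.0, 1.441]
contact_force: [-0.5, 1.1, 3.3]
width: -0.005
```

Request:
apply_moves(translation=[[0,0,0.005],[0,0,0.01],[0,0,0.015],[0,0,0.02],[0,0,0.025],[0,0,0.03],[0,0,0.035],[0,0,0.04]], rot=[[0,0,0],[0,0,0],[0,0,0],[0,0,0],[0,0,0],[0,0,0],[0,0,0],[0,0,0]], claw=[0,0,0,0,0,0,0,0])

```text
t: 24.7
ee_pos: [0.6313, 0.1488, 0.1083]
orientation: [3.137, -0.001, 1.441]
contact_force: [0.1, 2.0, 11.5]
width: -0.001
```

Request:
apply_moves(translation=[[0,0,0.004],[0,0,0.008],[0,0,0.012],[0,0,0.016],[0,0,0.02],[0,0,0.024],[0,0,0.024],[0,0,0.024]], rot=[[0,0,0],[0,0,0],[0,0,0],[0,0,0],[0,0,0],[0,0,0],[0,0,0],[0,0,0]], claw=[0,0,0,0,0,0,0,0])

```text
t: 25.7
ee_pos: [0.6316, 0.1492, 0.0968]
orientation: [3.136, -0.002, 1.441]
contact_force: [0.1, 4.0, 12.8]
width: -0.005
```

Request:
apply_moves(translation=[[0,0,0.003],[0,0,0.006],[0,0,0.009],[0,0,0.012],[0,0,0.015],[0,0,0.018],[0,0,0.018],[0,0,0.018]], rot=[[0,0,0],[0,0,0],[0,0,0],[0,0,0],[0,0,0],[0,0,0],[0,0,0],[0,0,0]], claw=[0,0,0,0,0,0,0,0])

```text
t: 26.7
ee_pos: [0.6318, 0.1496, 0.0878]
orientation: [3.136, -0.003, 1.441]
contact_force: [1.0, 6.6, 12.3]
width: -0.002
```

Request:
apply_moves(translation=[[0,0,0.002],[0,0,0.004],[0,0,0.006],[0,0,0.008],[0,0,0.01],[0,0,0.01],[0,0,0.01],[0,0,0.01]], rot=[[0,0,0],[0,0,0],[0,0,0],[0,0,0],[0,0,0],[0,0,0],[0,0,0],[0,0,0]], claw=[0,0,0,0,0,0,0,0])

```text
t: 27.7
ee_pos: [0.6309, 0.1484, 0.0812]
orientation: [3.139, -0.0, 1.441]
contact_force: [2.5, 1.9, 4.9]
width: 0.002
```

Request:
apply_moves(translation=[[0,0,0.001],[0,0,0.002],[0,0,0.003],[0,0,0.004],[0,0,0.005],[0,0,0.006],[0,0,0.007],[0,0,0.007]], rot=[[0,0,0],[0,0,0],[0,0,0],[0,0,0],[0,0,0],[0,0,0],[0,0,0],[0,0,0]], claw=[0,0,0,0,0,0,0,0])

```text
t: 28.7
ee_pos: [0.6306, 0.1482, 0.0775]
orientation: [3.14, 0.0, 1.441]
contact_force: [-0.5, -0.1, -0.0]
width: 0.002
```

Request:
apply_moves(translation=[[0,0,0.001],[0,0,0.002],[0,0,0.003],[0,0,0.004],[0,0,0.004],[0,0,0.004],[0,0,0.004],[0,0,0.004]], rot=[[0,0,0],[0,0,0],[0,0,0],[0,0,0],[0,0,0],[0,0,0],[0,0,0],[0,0,0]], claw=[0,0,0,0,0,0,0,0])

```text
t: 29.7
ee_pos: [0.6307, 0.1483, 0.0756]
orientation: [3.14, 0.0, 1.441]
contact_force: [-0.7, 0.3, -0.4]
width: 0.002
```

Request:
apply_moves(translation=[[0,0,-0.01],[0,0,-0.05],[0,0,-0.12],[0,0,-0.2],[0,0,-0.22],[0,0,-0.22],[0,0,-0.22],[0,0,-0.22]], rot=[[0,0,0],[0,0,0],[0,0,0],[0,0,0],[0,0,0],[0,0,0],[0,0,0],[0,0,0]], claw=[0,0,0,0,0,0,40,40])

```text
t: 30.7
ee_pos: [0.6301, 0.1483, 0.1842]
orientation: [-3.141, 0.001, 1.441]
contact_force: [0.5, 0.0, -0.2]
width: 0.416
```

```bash
python3 - <<'E'
from h import *
import pickle
s=st(); print(P(s['ee_pos'])); c=camera('scene'); w=wcam(); pickle.dump(w,open('w5.pkl','wb'))
a=cv2.resize(c['frame'][185:250,290:415,::-1],(500,260),interpolation=2); b=cv2.resize(w['frame'][:,:,::-1],(500,312),interpolation=2)
cv2.imwrite('pics/s5.png',np.vstack([a,b]))
c1=pickle.load(open('w1.pkl','rb')); c3=pickle.load(open('w3.pkl','rb'))
for z in (.089,.093,.097,.101): print(z,P(atz(c1,(245+674/3,170+91/3),z))*1e3,P(atz(c3,(200+627/2.5,100+199/2.5),z))*1e3)
E
```

```text
t 30.7 p [0.6301 0.1483 0.1842] o [-3.141e+00  1.000e-03  1.441e+00] F [ 0.5  0.  -0.2] w 0.416
[-0.00052389  0.07996481  0.18424651]
0.089 [-81.79184942  91.30453733  89.        ] [-82.98578852  90.52718468  89.        ]
0.093 [-83.03986678  89.35231869  93.        ] [-84.00683927  88.87640493  93.        ]
0.097 [-84.28788414  87.40010005  97.        ] [-85.02789002  87.22562518  97.        ]
0.101 [-85.53590149  85.44788141 101.        ] [-86.04894078  85.57484543 101.        ]
```

View pics/s5.png

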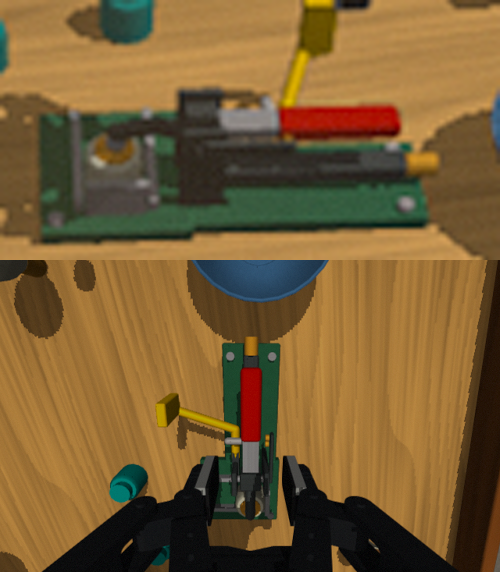

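```bash
python3 - <<'E'
from h import *
import pickle
w=pickle.load(open('w5.pkl','rb')); f=w['frame']; h=cv2.cvtColor(f,cv2.COLOR_RGB2HSV)
sub=h[165:225,195:240]; m=(sub[...,0]>22)&(sub[...,0]<34)&(sub[...,1]>180); 
print(m.sum()); V=sub[...,2]; print(np.percentile(V[m],[10,50,90]))
for lo,hi in((0,110),(110,160),(160,256)):
    q=m&(V>=lo)&(V<hi); ys,xs=np.where(q); 
    if len(xs): print(lo,len(xs),xs.min()+195,xs.max()+195,ys.min()+165,ys.max()+165,(xs.mean()+195,ys.mean()+165),np.round(P(atz(w,(xs.mean()+195,ys.mean()+165),.097))*1e3,1))
move(W([-.0845,.087,.150]),Rt(0,np.pi/2)); move(W([-.0845,.087,.115]),Rt(0,np.pi/2))
E
python3 -c "
import pickle,cv2
w=pickle.load(open('w5.pkl','rb')); cv2.imwrite('pics/t5.png',cv2.resize(w['frame'][150:240,180:320,::-1],None,fx=5,fy=5,interpolation=2))"
```

```text
599
[ 56. 182. 187.]
0 138 212 228 173 211 (np.float64(220.3985507246377), np.float64(190.93478260869566)) [-73.3  93.   97. ]
110 61 202 239 173 213 (np.float64(217.65573770491804), np.float64(190.11475409836066)) [-75.3  93.6  97. ]
160 400 199 239 184 213 (np.float64(211.155), np.float64(197.74)) [-80.6  87.8  97. ]
TR [0.014, -0.1683, 0.0695] ROT [0.0003, 0.0004, -0.0003] mm 91.3 deg 0.0
TR [0.014, -0.1683, 0.1395] ROT [0.0003, 0.0004, -0.0003] mm 109.5 deg 0.0
```

View pics/t5.png

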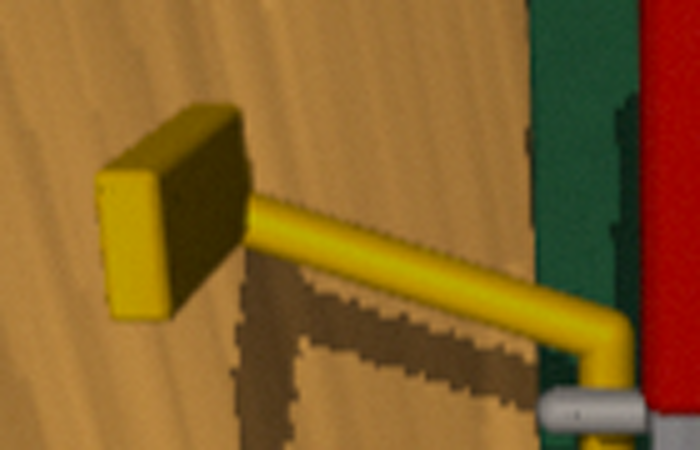

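```bash
python3 - <<'E'
from h import *
import pickle
w=pickle.load(open('w5.pkl','rb'));c1=pickle.load(open('w1.pkl','rb')); c3=pickle.load(open('w3.pkl','rb'))
L=[(w,(206.6,199)),(c1,(245+674/3,170+91/3)),(c3,(200+627/2.5,100+199/2.5))]
A=np.zeros((3,3));b=np.zeros(3)
for c,u in L:
    o,d=ray(c,u);d/=np.linalg.norm(d);Q=np.eye(3)-np.outer(d,d);A+=Q;b+=Q@o
X=np.linalg.solve(A,b);print(P(X)*1e3)
for z in (.089,.097,.101):print([np.round(P(atz(c,u,z))*1e3,1) for c,u in L])
E
```

```text
[-84.49521108  87.11064197  97.08069044]
[array([-87. ,  84.3,  89. ]), array([-81.8,  91.3,  89. ]), array([-83. ,  90.5,  89. ])]
[array([-84.1,  86.8,  97. ]), array([-84.3,  87.4,  97. ]), array([-85. ,  87.2,  97. ])]
[array([-82.7,  88.1, 101. ]), array([-85.5,  85.4, 101. ]), array([-86. ,  85.6, 101. ])]
```

Request:
apply_moves(translation=[[0.007,-0.08,0.03],[0.014,-0.168,0.07],[0.014,-0.168,0.1],[0.014,-0.168,0.13],[0.014,-0.168,0.17],[0.014,-0.168,0.21],[0.014,-0.168,0.23],[0.014,-0.168,0.23]], rot=[[0,0,0],[0,0,0],[0,0,0],[0,0,0],[0,0,0],[0,0,0],[0,0,0],[0,0,0]], claw=[40,40,40,40,40,40,40,40])

```text
t: 31.8
ee_pos: [0.5487, 0.1659, 0.0698]
orientation: [3.141, 0.0, 1.44]
contact_force: [0.9, 0.2, 0.4]
width: 0.465
```

Request:
apply_moves(translation=[[0,0,0],[0,0,0],[0,0,0],[0,0,0],[0,0,0],[0,0,0],[0,0,0],[0,0,0]], rot=[[0,0,0],[0,0,0],[0,0,0],[0,0,0],[0,0,0],[0,0,0],[0,0,0],[0,0,0]], claw=[30,20,14,8,6,5,5,5], newtons=30)

```text
t: 32.8
ee_pos: [0.5473, 0.1664, 0.0707]
orientation: [-3.141, -0.0, 1.44]
contact_force: [-4.7, 1.4, 3.7]
width: 0.109
```

```bash
python3 p.py
```

```text
t 32.8 p [0.5473 0.1664 0.0707] o [-3.141 -0.     1.44 ] F [-4.7  1.4  3.7] w 0.109
P [-85.   87.2  70.7] Fp [-4.8  0.8  3.7]
```

Request:
apply_moves(translation=[[-0.0012,0,-0.0033],[-0.0025,0,-0.0066],[-0.0038,0,-0.01],[-0.0052,0,-0.0132],[-0.0068,0,-0.0163],[-0.0084,0,-0.0194],[-0.01,0,-0.0225],[-0.0118,0,-0.0256]], rot=[[0,0.032,0],[0,0.064,0],[0,0.096,0],[0,0.127,0],[0,0.159,0],[0,0.191,0],[0,0.223,0],[0,0.255,0]], claw=[5,5,5,5,5,5,5,5])

```text
t: 33.8
ee_pos: [0.5466, 0.161, 0.0834]
orientation: [-3.141, -0.203, 1.441]
contact_force: [-5.3, 4.1, 2.8]
width: 0.11
```

```bash
python3 p.py
```

```text
t 33.8 p [0.5466 0.161  0.0834] o [-3.141 -0.203  1.441] F [-5.3  4.1  2.8] w 0.11
P [-85.1  81.7  83.4] Fp [-5.7  3.4  2.8]
```

Request:
apply_moves(translation=[[-0.0012,0,-0.003],[-0.0024,0,-0.006],[-0.0037,0,-0.009],[-0.005,0,-0.0118],[-0.006,0,-0.014],[-0.006,0,-0.014],[-0.006,0,-0.014],[-0.006,0,-0.014]], rot=[[0,0.032,0],[0,0.064,0],[0,0.096,0],[0,0.127,0],[0,0.15,0],[0,0.15,0],[0,0.15,0],[0,0.15,0]], claw=[5,5,5,5,5,5,5,5])

```text
t: 34.8
ee_pos: [0.546, 0.1568, 0.0902]
orientation: [3.142, -0.32, 1.441]
contact_force: [-6.9, 4.9, 8.0]
width: 0.11
```

```bash
python3 p.py; python3 - <<'E'
from h import *
c=camera('scene');cv2.imwrite('pics/s6.png',cv2.resize(c['frame'][125:250,240:440,::-1],(800,500),interpolation=2))
E
```

```text
t 34.8 p [0.546  0.1568 0.0902] o [ 3.142 -0.32   1.441] F [-6.9  4.9  8. ] w 0.11
P [-85.1  77.5  90.2] Fp [-7.5  3.9  8. ]
```

View pics/s6.png

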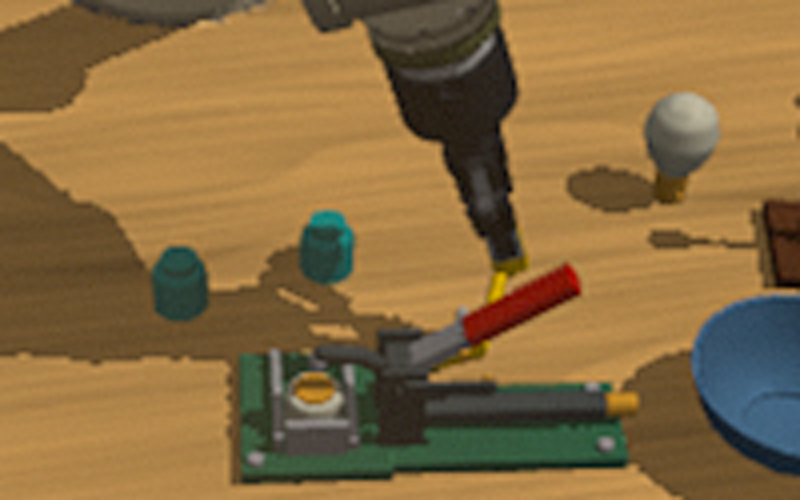

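```bash
python3 - <<'E'
from h import *
s=st(); move(W([-.085,.0872,.071]),Rt(0,np.pi/2))
E
```

```text
t 34.85 p [0.546  0.1567 0.0902] o [ 3.142 -0.32   1.441] F [-7.4  4.6  7.8] w 0.111
TR [0.0064, 0.0002, 0.0425] ROT [-0.0, -0.4075, 0.0005] mm 21.5 deg 18.3
```

Request:
apply_moves(translation=[[0.001,0,0.007],[0.002,0,0.014],[0.003,0,0.021],[0.0042,0,0.028],[0.0053,0,0.035],[0.0064,0,0.042],[0.0064,0,0.042],[0.0064,0,0.042]], rot=[[0,-0.067,0],[0,-0.133,0],[0,-0.2,0],[0,-0.267,0],[0,-0.335,0],[0,-0.405,0],[0,-0.405,0],[0,-0.405,0]], claw=[5,5,5,5,5,5,5,5])

```text
t: 35.85
ee_pos: [0.5473, 0.1663, 0.0708]
orientation: [-3.141, -0.003, 1.441]
contact_force: [-5.7, 5.1, 4.7]
width: 0.107
```

Request:
apply_moves(translation=[[0,0,0],[0,0,0],[0,0,0],[0,0,0],[0,0,-0.05],[0,0,-0.15],[0,0,-0.25],[0,0,-0.32]], rot=[[0,0,0],[0,0,0],[0,0,0],[0,0,0],[0,0,0],[0,0,0],[0,0,0],[0,0,0]], claw=[15,25,35,40,40,40,40,40])

```text
t: 36.85
ee_pos: [0.5482, 0.1656, 0.233]
orientation: [3.138, -0.001, 1.441]
contact_force: [0.4, -0.1, 0.0]
width: 0.468
```

```bash
python3 - <<'E'
from h import *
st(); a=camera('scene');w=camera('top')
x=cv2.resize(a['frame'][145:250,240:440,::-1],(570,299),interpolation=2); y=cv2.resize(w['frame'][160:255,240:420,::-1],(570,300),interpolation=2)
cv2.imwrite('pics/s7.png',np.vstack([x,y]))
E
```

```text
t 36.85 p [0.5482 0.1656 0.233 ] o [ 3.138e+00 -1.000e-03  1.441e+00] F [ 0.4 -0.1  0. ] w 0.468
```

View pics/s7.png

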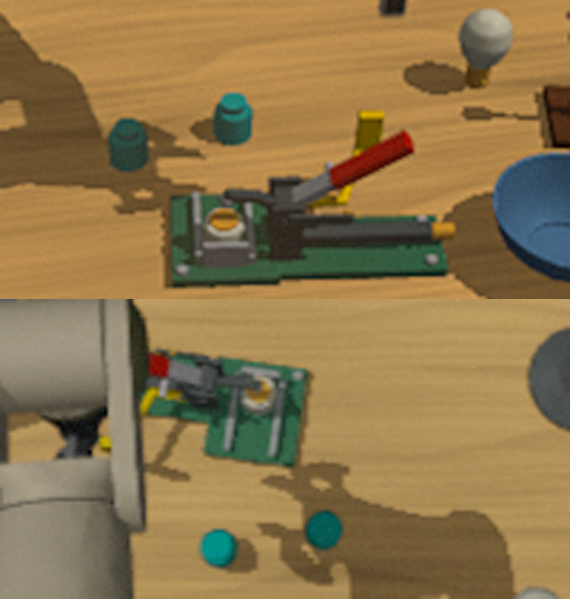

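```bash
python3 - <<'E'
from h import *
st(); print(workorder.sign_off())
E
```

```text
t 36.95 p [0.5493 0.1657 0.2346] o [ 3.132e+00 -2.000e-03  1.441e+00] F [ 1.   0.4 -1. ] w 0.467
the job is handed in; nothing more can be done
None
```

The job is done in the order asked and handed in at about 37 s of the 70 s.

- **Lampholder:** I slid it to the back stop with shut, tilted fingers. Contact showed as about 7–8 N with no further travel, well under the 25 N limit. Home came about 3.5 mm farther along than my first pose estimate, so I shifted the estimate by 2.5 mm.
- **Handle:** I pushed it down by touch. The highest force I read was about 14 N, after which it fell to 0 as the handle snapped over centre. With the hand lifted off for most of a 1 s move, the picture showed the handle still level and locked, with the jaw on the sleeve.
- **Release:** Touch and sight both put the yoke about 8 mm above nominal. I gripped the yellow tab, raised it about 0.32 rad, and the handle sprang open. I then lowered the lever, let go and moved up clear.

**Last checks:** The final pictures show the handle open, the lever down, the sleeve sitting lower and the lampholder at the stop. Nothing nearby looked moved, though they don't show the whole table. The wrist force read about zero.

**Not measured:** I judged the sleeve's depth and the lampholder's final contact with the stop from the pictures only, which are good to about 1–3 mm. Forces were read once per call, so a brief peak in between would not have shown.

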